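# Fit a capacitor and clip its shield cover home

## Task

Stand the tall slim capacitor upright in the round cup of the holder on the power supply board, all the way to the bottom. Then put the metal shield cover over it and press it straight down until it snaps past the catches and is fully home on its rubber seal, and keep pressing it down firmly (about 8 to 12 N): finish while still pressing, so do not let go of it or back off. Leave the short fat capacitor, the solder spool and the screwdriver where they are.

Things in the scene. Friction and masses are not known exactly. Their poses are not given: they have to be found in the camera images.
- holder: White plastic holder block on a green circuit board (200 x 130 mm, top at z 12 mm, other board parts under 35 mm). Fixed. Origin: on the bench surface under the cup's axis; z up, x along the block's long side. Block 60 (x) by 46 mm (y), sides upright to z 46 mm, then a 45 degree bevel to a 50 x 36 mm top at z 52 mm. Grey flange at its foot, 90 x 76 mm, top at z 18 mm.
- cup (a point): Centre of the mouth of the round cup in the holder block, 52 mm above the holder's origin; axes as the holder's. The cup is 25 mm wide, with a small bevel, and 30 mm deep.
- catch (a point): Outermost point of the spring catch in the middle of the holder's +x short side: x 34, z 36.5 mm in the holder's frame; a twin sits on the -x side. Steel, nose rounded to 6 mm radius, 4 mm proud of the block; each gives way inward with 6 N at first, then 1 N per mm.
- gasket: Black rubber seal ring round the foot of the holder block, on the flange, outside 82 x 68 mm. Origin at its underside centre. Its top is 26 mm above the holder's origin when free; the cover's rim lands on it. Springy: gives from 2 N, then 2 N per mm, at most 5 mm (12 N), where it stops hard.
- capacitor: The tall slim capacitor: black cylinder, bare metal top, 22 mm diameter, 55 mm high, about 45 g, standing on the bench. Origin at the centre of its underside, z up along its axis. In the cup it sticks out 25 mm above the block's top.
- cover: Metal shield cover, a box open below, standing on its rim: outside 69 (x) by 55 (y) by 63 mm high, walls and top 3 mm, about 90 g. Origin: centre of the lower rim's plane, z up, x along its long side. Each short side has a window 22 mm wide, 5 to 22 mm above the rim. Fits over the block with 1.5 mm play all round, long side along long side, either way round.
- cover_top (a point): Centre of the cover's flat top, 63 mm above its rim. Press here or while holding the sides. Rim heights above the holder's origin: meets the catches at 41 mm; pushing on takes 10 to 15 N near 40 mm, dropping to nothing by 36 mm; from about 32 mm the catches enter the windows and pull it down; rim on the free seal at 26 mm, down to 21 mm when pressed.
- fat_capacitor: Bystander: short fat black capacitor, 35 mm diameter, 30 mm high. Origin at the centre of its underside.
- spool: Bystander: solder spool standing on its flange, 52 mm diameter, 32 mm high. Origin at the centre of its underside.
- screwdriver: Bystander: screwdriver, 170 mm long, lying on the bench. Origin under the tool, x along it.
Mind the look-alikes: they are no part of the job. Of the things shaped like the cover, the metal one is meant.

How it is judged:
On the way, in this order (a step that is already met when the one before it is completed fails the run):
1. the tall slim capacitor stands upright at the bottom of the cup (horizontal distance between capacitor and holder below 0.005 m and z of capacitor in the frame of holder below 0.026 m and angle between capacitor's own z axis and vertical below 0.14 rad), for 0.2 s.
2. the cover is snapped home over it (all of step 1 and z of cover in the frame of holder below 0.0275 m and horizontal distance between cover and holder below 0.005 m and angle between cover's own z axis and vertical below 0.07 rad and angle between the x axis of cover and the x axis of holder, either way round below 0.12 rad), for 0.2 s.
At the end, for the whole second after the job is handed in: Capacitor in the cup: within 4 mm of its floor, 5 mm of its axis, 8 deg of upright. Cover past the catches: rim at most 1.5 mm above the free seal top, within 5 mm, level within 4 deg, lined up within 7 deg. Fingers still on the cover, pressing it on the seal with over 4 N (all of step 2 and contact force between cover and gasket above 4 N and contact force between cover and the fingers above 2 N); the arm keeps its last pose, push and grip.
It fails at once if a bystander (fat capacitor) is pushed more than 25 mm (distance of fat_capacitor from where it was at the start of the episode above 0.025 m).
It fails at once if a bystander (spool) is pushed more than 25 mm (distance of spool from where it was at the start of the episode above 0.025 m).
It fails at once if a bystander (screwdriver) is pushed more than 25 mm (distance of screwdriver from where it was at the start of the episode above 0.025 m).
It fails at once if the fat capacitor is tipped over (angle between fat_capacitor's own z axis and vertical above 0.5 rad).
It fails at once if the spool is tipped over (angle between spool's own z axis and vertical above 0.5 rad).
It also fails if it takes over 64 s, if anything falls off the work surface, if the arm or the gripper's body presses on something with over 40 N, if the wrist force passes 120 N, or if a joint passes its speed limit or range.

## Robot

A 6-joint arm with a two-finger parallel gripper is mounted at the origin on the work surface. World frame = base frame: x ahead of the robot, y to its left, z up, the work surface at z = 0. Lengths are in m, angles in rad, forces in N, time in s.
With the tool pointing down it reaches from about 0.275 to 0.775 m from the base axis. Payload 14.6 kg.
Tool frame: the origin (TCP) lies at the very end of the fingers, on their centre line; the grasp point (between the pads) lies 19 mm behind it; z points along the fingers, y is the line along which they close (so a half turn about z gives the same grasp; the last joint's range is limited). The gripper opens to 85 mm and grips with 20 to 120 N. Pads are 22 mm wide; open, the fingers measure 114 mm over their backs; the gripper's body (76 mm by 85 mm) begins 54 mm behind the grasp point. The pads swing forward as they close: fully open they stand 13 mm farther back than shut.
Start: joints at [-1.309, 0.263, -0.048, 1.259, 0, 1.415], TCP at [0.213, -0.48, 0.231] pointing down, gripper open.
Joint ranges: [-2.65, 2.65], [-0.89, 1.7], [-1.18, 1.37], [-2.13, 2.11], [-1.35, 1.29], [-3.14, 3.14]. Speed limits (rad/s): [1.89, 1.89, 2.57, 2.79, 3.14, 3.14].

## Interface

Orientations are given as a 3x3 rotation matrix whose columns are the frame's x, y, z axes.
In Python, from plant import monitor, viewer, workorder, spot_in, masks_of, spot_point gives the robot as it stands. The module is installed in compiled form; this text tells all that it offers.
- The arm moves only by the tool jog_arm, never from a script. Its argument "plan" is one flat list of numbers, 7 for each row, row after row: the shift along the tool's x, y, z in mm, then the turn, a rotation vector about the tool's x, y, z in rad, then the gripper command: -1 is fully open, 1 is shut, values between are in proportion. In form: [dx, dy, dz, wx, wy, wz, claw, dx, dy, dz, wx, wy, wz, claw, ...]. A call has 1 to 20 rows; each row shifts and turns the commanded pose from where the row before left it, along the tool's axes as they then stand; what a row does not reach is not made up. A row lasts 1/8 s, in which the tool goes at most 62.5 mm and 10.7 degrees, less where a joint would pass 70% of its speed; a pose out of reach is approached as far as the arm can. A call is refused whole if a number of a shift passes 62.5 or a number of a turn 0.188, either way. A call with a gripper value outside its range is refused whole. The fingers move at their own pace and stop on an object; the grip force is fixed at half the most. Time passes only in rows, so rows that do not move let the fingers close. It gives the time, the measured TCP pose, the force, the opening and the grip force at its end, in the units of the state.
- monitor.get_obs(): the state, without advancing time (a new reading comes with each control period).
- viewer.camera(name): name is "side" or "top" or "wrist"; returns the picture (384x512x3 uint8, red, green, blue); there is no depth.
- viewer.camera_model(name): a dict with "mtx" (3x3 intrinsics, pixels), "rvec" (rotation vector, rad) and "tvec" (3), from world to camera coordinates, as OpenCV has them; the wrist camera has in their place "tool_from_camera" (4x4, takes a point from camera to tool coordinates, whose origin is the TCP and whose axes are the flange's). Camera axes: x right, y down, z forward; pixel columns grow to the right and rows downward; lengths in m; the calibration is good to about 2 mm. A picture is of the moment at which its call begins: read the wrist's pose just before it. camera_model takes no time and is no camera call.
- workorder.sign_off(): hands the job in; it is judged then, once.
Trained networks look in the newest picture that a camera, given by its name, has taken for a name from the list of things; names that differ only in an ending like _2 or _b are one class to them, and where a whole thing is asked for, a point or a joint stands for the part that bears it (a point fixed in the world has none). Each returns a list of dicts, best first, with "confidence" (0 to 1); they miss things now and then, are a little off and sometimes report something else, mostly with a low value. They report only what shows in the picture. A call takes as long as a camera call. They do not tell look-alikes from the thing itself.
- spot_in(camera, label): "box" ([left, top, width, height] in pixels, round what is visible of it).
- masks_of(camera, label): "pixels" (384x512 bool, what is visible of it) and "box" ([left, top, width, height] in pixels, round what is visible of it).
- spot_point(camera, label): "location" ([column, row] in pixels: a listed point, or the origin of a listed thing).
The state is a dict: "t": time; "joint_pos": joint angles; "joint_velocities": joint speeds; "effort": joint torques, N m; "tool_pos": TCP position; "tool_rot": TCP orientation; "wrist_force": force on the tool from outside, world axes, zero at the start; "moment": the same for the moment, N m; "opening": opening from 0.0 (shut) to 1.0 (fully open); "gripper_force": force on a finger pad.
Only numpy, scipy, OpenCV 4.12 (cv2) and the standard library are available. Lean on these libraries where they do the work, as an engineer would, in place of code of your own. Each camera call takes 0.05 s, during which the arm holds its last target. There are 200 camera calls.

## Working session

There is one attempt and no reset: what is moved stays moved. The work goes in short steps, Python scripts to look and compute and a tool call to move; the robot and the scene stay as the last step left them, time stands still between calls to the robot, and variables do not carry over. Pictures are saved under pics/ and viewed, at most 10 in all, crops included, and the job is handed in when it is done.

Besides the shell and the picture viewer there is one more tool, called after "Request:" by a JSON object that holds its "name" and its "arguments", one argument or row to a line. jog_arm: Moves the arm, as the interface text tells. Its arguments: {"type":"object","properties":{"plan":{"type":"array"}},"required":["plan"]}

```bash
mkdir -p pics
cat > h.py <<'E'
import numpy as np, cv2
from plant import monitor, viewer, workorder, spot_in, masks_of, spot_point
def cam(name):
    m=viewer.camera_model(name); K=np.array(m["mtx"],float)
    if name=="wrist":
        o=monitor.get_obs(); T=np.eye(4); T[:3,:3]=o["tool_rot"]; T[:3,3]=o["tool_pos"]
        W=T@np.array(m["tool_from_camera"]); return K,W[:3,:3],W[:3,3]
    R=cv2.Rodrigues(np.array(m["rvec"],float))[0]; t=np.array(m["tvec"],float).ravel()
    return K,R.T,-R.T@t
def ray(c,px,z):
    K,R,p=c; d=R@np.linalg.inv(K)@np.array([px[0],px[1],1.]); return p+d*(z-p[2])/d[2]
def proj(c,X):
    K,R,p=c; q=K@(R.T@(np.array(X)-p)); return q[:2]/q[2]
def save(n,im): cv2.imwrite("pics/"+n,np.ascontiguousarray(im[:,:,::-1]))
E
python3 - <<'E'
from h import *
a=viewer.camera("top"); b=viewer.camera("side")
for cn in ("top","side"):
    c=cam(cn); print(cn,c[2].round(3))
    for l,z in (("holder",0),("cup",.052),("capacitor",0),("cover",0),("cover_top",.063),("fat_capacitor",0),("spool",0),("screwdriver",0)):
        for r in spot_point(cn,l)[:4]:
            print(cn,l,round(r["confidence"],2),np.round(r["location"]),ray(c,r["location"],z).round(3)[:2])
save("ts.png",cv2.resize(np.vstack([a,b]),None,fx=.78,fy=.78))
E
```

```text
top [0.429 0.074 1.139]
top holder 0.9 [304. 198.] [ 0.534 -0.065]
top cup 0.74 [304. 200.] [ 0.525 -0.059]
top capacitor 0.61 [137. 233.] [0.446 0.331]
top capacitor 0.53 [404. 239.] [ 0.44  -0.306]
top cover 0.96 [194. 252.] [0.403 0.196]
top cover 0.76 [144. 231.] [0.451 0.316]
top cover 0.74 [160. 287.] [0.321 0.274]
top cover 0.69 [ 99. 202.] [0.518 0.425]
top cover_top 0.78 [192. 249.] [0.412 0.194]
top cover_top 0.73 [157. 290.] [0.32  0.269]
top cover_top 0.64 [ 88. 201.] [0.515 0.429]
top cover_top 0.63 [136. 231.] [0.449 0.321]
top fat_capacitor 0.62 [305. 201.] [ 0.528 -0.067]
top fat_capacitor 0.52 [384. 183.] [ 0.575 -0.259]
top spool 0.61 [255.  99.] [0.778 0.056]
top screwdriver 0.84 [342. 109.] [ 0.757 -0.156]
side [0.196 0.738 0.885]
side holder 0.89 [290. 194.] [ 0.527 -0.061]
side cup 0.75 [291. 181.] [ 0.525 -0.058]
side capacitor 0.64 [353. 151.] [ 0.435 -0.307]
side cover 0.89 [291. 281.] [0.41  0.189]
side cover 0.77 [320. 330.] [0.306 0.271]
side cover 0.6 [190. 351.] [0.524 0.434]
side cover 0.58 [251. 318.] [0.449 0.312]
side cover_top 0.89 [249. 307.] [0.445 0.323]
side cover_top 0.79 [318. 310.] [0.318 0.268]
side cover_top 0.64 [187. 335.] [0.524 0.43 ]
side cover_top 0.58 [288. 266.] [0.416 0.197]
side fat_capacitor 0.73 [305. 150.] [ 0.563 -0.249]
side screwdriver 0.68 [230. 148.] [ 0.768 -0.156]
```

View pics/ts.png

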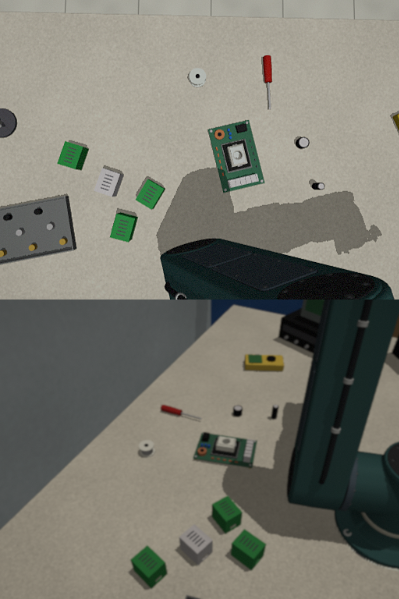

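Top camera (image shown at 0.78 scale; full-res pixels here): there are four cover-shaped boxes, green at (99,202), (194,252) and (160,287), and grey metal at (140,231), which is my choice. The slim capacitor is at (404,239), with the fat one at (384,183) as its look-alike. The holder is at (304,198).

Run:
```python
from h import *
a=viewer.camera("top"); b=viewer.camera("side")
f=lambda im,x,y,w,h:cv2.resize(im[y:y+h,x:x+w],(390,290),interpolation=cv2.INTER_CUBIC)
save("crop.png",np.vstack([np.hstack([f(a,70,170,150,112),f(a,340,160,100,75)]),np.hstack([f(a,255,145,100,75),f(b,290,130,90,67)])]))
c=cam("top")
def show(l,z):
    for r in masks_of("top",l)[:5]:
        ys,xs=np.nonzero(r["pixels"]); P=np.array([ray(c,(x,y),z)[:2] for x,y in zip(xs,ys)],np.float32)*1000
        print(l,round(r["confidence"],2),r["box"],cv2.minAreaRect(P))
viewer.camera("top")
show("cover",.063); show("holder",.04); show("capacitor",.055)
```

```text
cover 0.89 [176.1, 234.1, 39.3, 32.6] ((410.2249450683594, 192.17076110839844), (57.425411224365234, 70.79055786132812), 61.20348358154297)
cover 0.71 [75.6, 181.9, 36.0, 34.8] ((517.8279418945312, 416.7963562011719), (75.04520416259766, 69.03299713134766), 74.45597076416016)
cover 0.67 [120.8, 215.8, 36.3, 35.7] ((442.3445129394531, 313.0238342285156), (67.87123107910156, 70.72837829589844), 72.41303253173828)
cover 0.58 [138.7, 274.5, 35.7, 40.1] ((317.4065856933594, 265.4619140625), (62.9677848815918, 75.58468627929688), 75.52583312988281)
holder 0.79 [267.9, 151.9, 71.5, 97.7] ((526.4495849609375, -55.89966583251953), (194.7277069091797, 127.1298828125), 14.167048454284668)
holder 0.35 [118.7, 212.3, 38.9, 44.3] ((442.95733642578125, 318.0145568847656), (67.78590393066406, 71.54283142089844), 72.41304016113281)
```

View pics/crop.png

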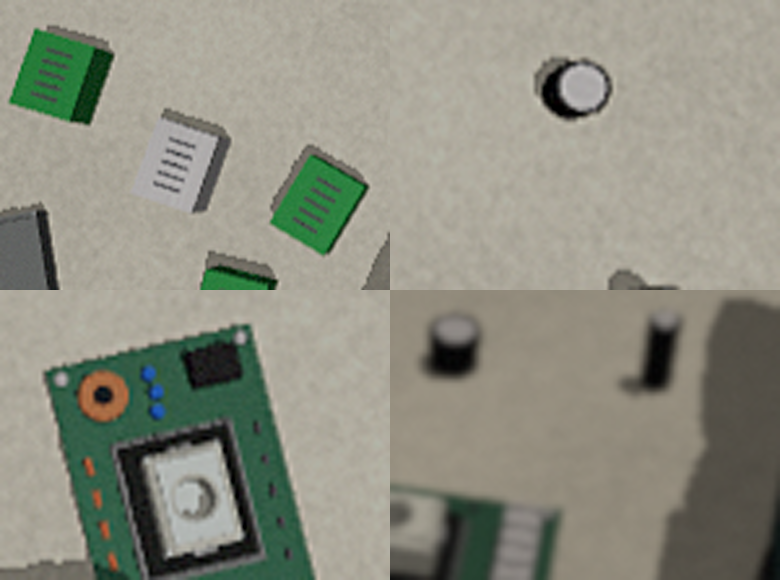

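The close crop confirms it: the grey metal cover is the only non-green box, at about (138,231) full-res. The slim and fat capacitors are distinct in the side view, and the cup is visible at about (304,198). Next I'll work out the first move.

```bash
cat >> h.py <<'E'
from scipy.spatial.transform import Rotation as Ro
def to(xyz,yawy=None):
    """tool-frame shift (mm) to xyz, and turn about tool z so closing axis y lies at yawy (mod pi)"""
    o=monitor.get_obs(); R=np.array(o["tool_rot"]); d=R.T@(np.array(xyz)-o["tool_pos"])*1000
    cur=np.arctan2(R[1,1],R[0,1]); w=None
    if yawy is not None: w=-((yawy-cur+np.pi/2)%np.pi-np.pi/2)
    print("t",round(o["t"],2),"tcp",np.round(o["tool_pos"],4),"shift",d.round(1),"yaw y",round(cur,3),"wz",w,"q6",round(o["joint_pos"][5],3),"tilt",R[:,2].round(3),"F",np.round(o["wrist_force"],1),"op",round(o["opening"],3),"gf",round(o["gripper_force"],1))
E
python3 - <<'E'
from h import *
print(np.array(monitor.get_obs()["tool_rot"]).round(3)); print(np.round(viewer.camera_model("wrist")["tool_from_camera"],3))
to([.438,-.307,.18],np.pi/2)
E
```

```text
[[ 0.914  0.405  0.   ]
 [ 0.405 -0.914 -0.   ]
 [ 0.     0.    -1.   ]]
[[-0.    -0.963 -0.271  0.069]
 [ 1.     0.    -0.001  0.   ]
 [ 0.001 -0.271  0.963 -0.143]
 [ 0.     0.     0.     1.   ]]
t 1.2 tcp [ 0.2126 -0.4801  0.2313] shift [276.2 -67.   51.3] yaw y -1.154 wz 0.4168029845728132 q6 1.416 tilt [ 0. -0. -1.] F [-0.8  0.3  0.5] op 0.998 gf 0.0
```

Request:
{"name": "jog_arm", "arguments": {
  "plan": [34.5,-8.4,6.4,0,0,0,-1,34.5,-8.4,6.4,0,0,0,-1,34.5,-8.4,6.4,0,0,0,-1,34.5,-8.4,6.4,0,0,0,-1,34.5,-8.4,6.4,0,0,0,-1,34.5,-8.4,6.4,0,0,0,-1,34.5,-8.4,6.4,0,0,0,-1,34.5,-8.4,6.4,0,0,0,-1,0,0,0,0,0,0,-1,0,0,0,0,0,0,-1]
}}

```text
t: 2.45
tool_pos: [0.4375, -0.3071, 0.1801]
tool_rot: [[0.914, 0.405, -0.0], [0.405, -0.914, -0.0], [-0.0, 0.0, -1.0]]
wrist_force: [-0.0, -1.2, 0.2]
opening: 1.002
gripper_force: 0.0
```

```bash
cat > look.py <<'E'
from h import *
import sys
def look(labels,n=None):
    c=cam("wrist"); im=viewer.camera("wrist")
    if n: save(n,im)
    out={}
    for l,z in labels:
        for r in spot_point("wrist",l)[:3]:
            p=ray(c,r["location"],z); print(l,round(r["confidence"],2),np.round(r["location"]),p.round(4)[:2]); out.setdefault(l,p)
    return c,im,out
def rect(c,l,z,k=1):
    for r in masks_of("wrist",l)[:k]:
        ys,xs=np.nonzero(r["pixels"]); P=np.array([ray(c,(x,y),z)[:2] for x,y in zip(xs,ys)],np.float32)*1000
        print(l,round(r["confidence"],2),r["box"],cv2.minAreaRect(P))
E
python3 - <<'E'
from look import *
c,im,o=look([("capacitor",0)],"w1.png"); rect(c,"capacitor",.055)
to([.438,-.307,.034])
E
```

```text
capacitor 0.63 [249. 176.] [ 0.4419 -0.303 ]
capacitor 0.98 [235.8, 169.6, 22.7, 26.3] ((444.6614685058594, -299.5013427734375), (30.099987030029297, 20.458942413330078), 24.24903106689453)
t 2.6 tcp [ 0.4372 -0.3075  0.1803] shift [  1.   -0.2 146.3] yaw y -1.155 wz None q6 1.96 tilt [ 0. -0. -1.] F [ 0.1 -0.   0.8] op 0.998 gf 0.0
```

View pics/w1.png

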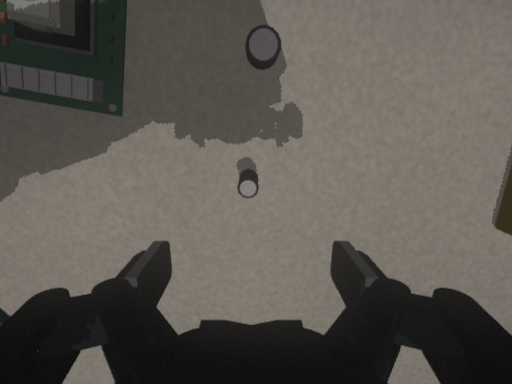

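The slim capacitor is seen with its top centre at (248,188), and the fat one is at (262,45). I'll measure from the metal top.

Run:
```python
from look import *
c=cam("wrist")
p=ray(c,(248,188),.055); print(p, ray(c,(248,175),0.004), "tcp proj",proj(c,[.4372,-.3075,.1803]),proj(c,[.4372,-.3075,.055]))
to([p[0],p[1],.034])
```

```text
[ 0.43974654 -0.30319757  0.055     ] [ 0.4429317  -0.30123056  0.004     ] tcp proj [250.82397429 245.81340974] [250.84679126 191.85770338]
t 2.6 tcp [ 0.4372 -0.3075  0.1803] shift [  4.1  -2.9 146.3] yaw y -1.155 wz None q6 1.96 tilt [ 0. -0. -1.] F [ 0.1 -0.   0.8] op 0.998 gf 0.0
```

Request:
{"name": "jog_arm", "arguments": {
  "plan": [4.5,-2.9,20,0,0,0,-1,0,0,30,0,0,0,-1,0,0,30,0,0,0,-1,0,0,30,0,0,0,-1,0,0,25,0,0,0,-1,0,0,12,0,0,0,-1,0,0,0,0,0,0,0,0,0,0,0,0,0,1,0,0,0,0,0,0,1,0,0,0,0,0,0,1,0,0,0,0,0,0,1,0,0,0,0,0,0,1,0,0,0,0,0,0,1,0,0,0,0,0,0,1]
}}

```text
t: 4.35
tool_pos: [0.441, -0.3027, 0.0339]
tool_rot: [[0.914, 0.405, 0.001], [0.405, -0.914, -0.001], [0.001, 0.001, -1.0]]
wrist_force: [-1.4, 0.5, 8.0]
opening: 0.233
gripper_force: 58.4
```

Run:
```python
from h import *
to([.525,-.06,.15],np.deg2rad(104))
```

```text
t 4.35 tcp [ 0.441  -0.3027  0.0339] shift [ 175.1 -187.7 -116.3] yaw y -1.154 wz 0.1725654950505433 q6 1.971 tilt [ 0.001 -0.001 -1.   ] F [-1.4  0.5  8. ] op 0.233 gf 58.4
```

Request:
{"name": "jog_arm", "arguments": {
  "plan": [0,0,-20,0,0,0,1,0,0,-40,0,0,0,1,0,0,-40,0,0,0,1,0,0,-16,0,0,0,1,15.7,-24.6,0,0,0,0,1,15.7,-24.6,0,0,0,0,1,15.7,-24.6,0,0,0,0,1,15.7,-24.6,0,0,0,0,1,15.7,-24.6,0,0,0,0,1,15.7,-24.6,0,0,0,0,1,15.7,-24.6,0,0,0,0,1,15.7,-24.6,0,0,0,0,1,0,0,0,0,0,0.0863,1,0,0,0,0,0,0.0863,1,0,0,0,0,0,0,1,0,0,0,0,0,0,1]
}}

```text
t: 6.35
tool_pos: [0.4758, -0.0717, 0.1492]
tool_rot: [[0.97, 0.244, 0.0], [0.244, -0.97, -0.0], [0.0, 0.0, -1.0]]
wrist_force: [-0.1, 0.6, -0.0]
opening: 0.232
gripper_force: 58.8
```

Run:
```python
from look import *
c,im,o=look([("cup",.052),("holder",0),("gasket",.018),("capacitor",.115)],"w2.png"); rect(c,"holder",.03); rect(c,"gasket",.026)
to([*o["cup"][:2],.15],np.deg2rad(104))
```

```text
cup 0.8 [250. 138.] [ 0.5293 -0.057 ]
holder 0.78 [252. 133.] [ 0.5327 -0.0591]
capacitor 0.84 [252. 223.] [ 0.4766 -0.0721]
holder 0.77 [181.1, 23.5, 138.7, 205.5] ((530.9437866210938, -57.176170349121094), (186.4208984375, 123.12665557861328), 14.067647933959961)
gasket 0.9 [212.7, 90.5, 75.8, 88.8] ((529.0913696289062, -57.10564422607422), (80.69924926757812, 68.85914611816406), 14.081503868103027)
t 6.7 tcp [ 0.4758 -0.0717  0.1491] shift [55.5 -1.3 -0.9] yaw y -1.326 wz 6.968027073206429e-05 q6 2.578 tilt [-0. -0. -1.] F [-0.8  0.1 -0.9] op 0.232 gf 58.8
```

View pics/w2.png

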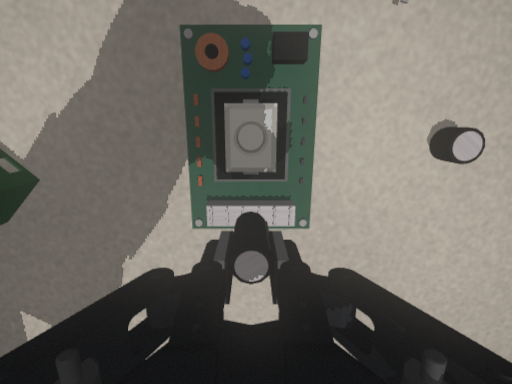

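The capacitor is held upright, with its top at (252,266). The cup is at (250,137), aligned with the gripper. I'll check the capacitor's offset from the TCP.

Run:
```python
from look import *
c=cam("wrist"); o=monitor.get_obs(); R=np.array(o["tool_rot"])
f=lambda p:(R.T@(p-o["tool_pos"])*1000).round(1)
print("cap top",f(ray(c,(252,266),.170)),"bottom front edge",f(ray(c,(251,213),.115)),"top front/back",f(ray(c,(252,250),.170)),f(ray(c,(252,283),.17)))
for px in ((250,137),(250,138)): print("cup",f(ray(c,px,.052)))
print("gasket c",f(np.array([.5291,-.0571,0])))
```

```text
cap top [ -1.    0.6 -20.9] bottom front edge [ 8.4  0.1 34.1] top front/back [  7.9   0.6 -20.9] [-10.8   0.6 -20.9]
cup [56.4 -0.8 97.1]
cup [55.6 -0.8 97.1]
gasket c [ 55.3  -1.2 149.1]
```

Request:
{"name": "jog_arm", "arguments": {
  "plan": [19,-0.5,0,0,0,0,1,19,-0.5,0,0,0,0,1,19,-0.4,0,0,0,0,1,0,0,28,0,0,0,1,0,0,28,0,0,0,1,0,0,0,0,0,0,1,0,0,0,0,0,0,1]
}}

```text
t: 7.58
tool_pos: [0.5312, -0.0566, 0.094]
tool_rot: [[0.97, 0.242, 0.001], [0.242, -0.97, -0.0], [0.001, 0.0, -1.0]]
wrist_force: [-0.2, 0.5, 0.4]
opening: 0.232
gripper_force: 58.8
```

Run:
```python
from look import *
c=cam("wrist"); im=viewer.camera("wrist"); s=viewer.camera("side")
a=cv2.resize(im[150:290,170:330],(480,420),interpolation=cv2.INTER_CUBIC); b=cv2.resize(s[140:220,260:320],(315,420),interpolation=cv2.INTER_CUBIC)
save("w3.png",np.hstack([a,b])); o=monitor.get_obs(); R=np.array(o["tool_rot"]); print(o["tool_pos"])
```

```text
[ 0.53144798 -0.0566789   0.09424815]
```

View pics/w3.png

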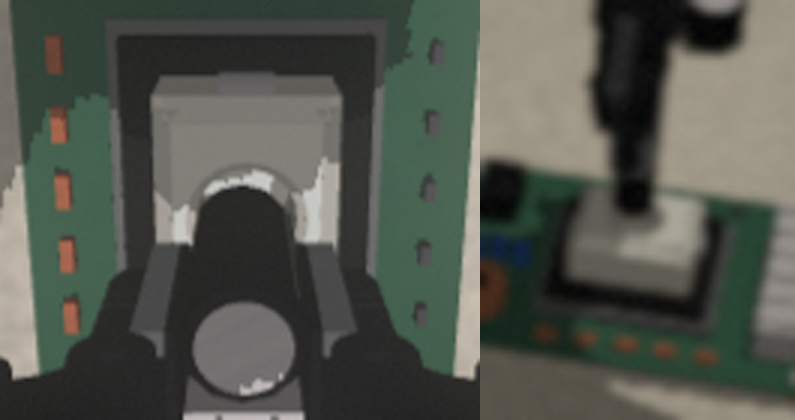

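Run:
```python
from look import *
c=cam("wrist"); o=monitor.get_obs(); R=np.array(o["tool_rot"])
f=lambda p:(R.T@(p-o["tool_pos"])*1000).round(1)
g=lambda x,y,z:f(ray(c,(170+x/3,150+y/3),z))
print("capbottom front",g(245,186,.060),"cup front outer",g(247,163,.052),"inner",g(247,172,.052),"block front top edge",g(247,122,.052),"top L/R",g(172,200,.052),g(322,200,.052),"cup L/R",g(195,210,.052),g(305,210,.052),"cap L/R",g(195,210,.06),g(294,210,.06))
```

```text
capbottom front [ 9.   0.6 34.3] cup front outer [12.1  1.  42.3] inner [ 9.8  1.1 42.3] block front top edge [22.2  1.  42.3] top L/R [  2.7 -17.1  42.2] [ 2.7 19.2 42.3] cup L/R [  0.2 -11.6  42.2] [ 0.2 15.2 42.3] cap L/R [  3.1 -11.1  34.2] [ 3.1 11.9 34.3]
```

Request:
{"name": "jog_arm", "arguments": {
  "plan": [0,0.6,6,0,0,0,1,0,0,6,0,0,0,1,0,0,6,0,0,0,1,0,0,0,0,0,0,1]
}}

```text
t: 8.18
tool_pos: [0.5306, -0.0569, 0.0745]
tool_rot: [[0.97, 0.242, -0.001], [0.242, -0.97, 0.0], [-0.001, -0.001, -1.0]]
wrist_force: [-0.3, 0.3, -1.3]
opening: 0.237
gripper_force: 58.9
```

Bottom is about 11 mm inside the cup with no force. Continuing.

Request:
{"name": "jog_arm", "arguments": {
  "plan": [0,0,6,0,0,0,1,0,0,6,0,0,0,1,0,0,4,0,0,0,1,0,0,2,0,0,0,1,0,0,0,0,0,0,1]
}}

```text
t: 8.8
tool_pos: [0.5309, -0.057, 0.057]
tool_rot: [[0.97, 0.242, -0.0], [0.242, -0.97, 0.0], [-0.0, -0.0, -1.0]]
wrist_force: [-0.5, -0.4, -1.2]
opening: 0.231
gripper_force: 58.9
```

Request:
{"name": "jog_arm", "arguments": {
  "plan": [0,0,0,0,0,0,0.2,0,0,0,0,0,0,0.2,0,0,0,0,0,0,0,0,0,0,0,0,0,0,0,0,-5,0,0,0,0,0,0,-30,0,0,0,0,0,0,-30,0,0,0,-1,0,0,-30,0,0,0,-1,-50,0,0,0,0,0,-1,0,0,0,0,0,0,-1]
}}

```text
t: 10.05
tool_pos: [0.4801, -0.0693, 0.1527]
tool_rot: [[0.971, 0.241, -0.0], [0.241, -0.971, -0.0], [-0.0, -0.0, -1.0]]
wrist_force: [0.9, 0.2, 0.1]
opening: 1.001
gripper_force: 0.0
```

Run:
```python
from look import *
c,im,o=look([("capacitor",.022),("cup",.052)])
for r in masks_of("wrist","capacitor")[:2]: print(r["confidence"],r["box"])
a=cv2.resize(im[80:220,170:330],(480,420),interpolation=cv2.INTER_CUBIC)
save("w4.png",a); to([.53,-.057,.057],np.deg2rad(72))
```

```text
capacitor 0.68 [252. 144.] [ 0.5272 -0.0589]
capacitor 0.65 [250. 139.] [ 0.5308 -0.0561]
cup 0.57 [252. 146.] [ 0.5275 -0.0587]
0.86 [238.3, 129.4, 28.1, 27.1]
t 10.25 tcp [ 0.4831 -0.0692  0.1522] shift [48.4 -0.5 95.2] yaw y -1.327 wz 0.5584179199712249 q6 2.588 tilt [ 0.001 -0.    -1.   ] F [ 0.5 -0.6 -0.9] op 0.996 gf 0.0
```

View pics/w4.png

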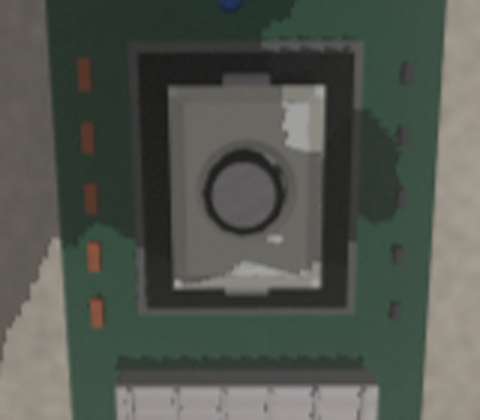

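The capacitor stands in the cup, top at about (251,146). Next is the cover.

Request:
{"name": "jog_arm", "arguments": {
  "plan": [0,0,-20,0,0,-0.1845,-1,0,0,0,0,0,-0.1845,-1,0,0,0,0,0,-0.1845,-1,0,0,0,0,0,-0.1845,-1,0,0,0,0,0,-0.1845,-1,0,0,0,0,0,-0.1845,-1,0,0,0,0,0,-0.1845,-1,0,0,0,0,0,-0.1845,-1,0,0,0,0,0,-0.1845,-1,0,0,0,0,0,-0.1845,-1,0,0,0,0,0,-0.1845,-1,0,0,0,0,0,-0.1845,-1,0,0,0,0,0,-0.1845,-1,0,0,0,0,0,-0.1845,-1,0,0,0,0,0,0,-1]
}}

```text
t: 12.12
tool_pos: [0.483, -0.069, 0.1719]
tool_rot: [[-0.951, 0.31, -0.0], [0.31, 0.951, 0.0], [0.0, 0.0, -1.0]]
wrist_force: [0.4, 0.0, -0.2]
opening: 0.998
gripper_force: 0.0
```

Request:
{"name": "jog_arm", "arguments": {
  "plan": [11.2,35.8,0,0,0,0,-1,11.2,35.8,0,0,0,0,-1,11.2,35.8,0,0,0,0,-1,11.2,35.8,0,0,0,0,-1,11.2,35.8,0,0,0,0,-1,11.2,35.8,0,0,0,0,-1,11.2,35.8,0,0,0,0,-1,11.2,35.8,0,0,0,0,-1,11.2,35.8,0,0,0,0,-1,11.2,35.8,0,0,0,0,-1,0,0,0,0,0,0,-1,0,0,0,0,0,0,-1]
}}

```text
t: 13.62
tool_pos: [0.4866, 0.3059, 0.1718]
tool_rot: [[-0.95, 0.311, -0.0], [0.311, 0.95, -0.0], [0.0, -0.0, -1.0]]
wrist_force: [0.7, -0.5, -0.0]
opening: 1.004
gripper_force: 0.0
```

Run:
```python
from look import *
c,im,o=look([("cover_top",.063),("cover",0)],"w5.png"); rect(c,"cover",.063,4)
g=cv2.cvtColor(im,cv2.COLOR_RGB2HSV)
for r in masks_of("wrist","cover")[:4]: print(r["box"],np.median(im[r["pixels"]],axis=0))
to([.447,.318,.024],np.deg2rad(72))
```

```text
cover_top 0.94 [111. 157.] [0.4105 0.1947]
cover_top 0.89 [252. 149.] [0.4446 0.3215]
cover_top 0.83 [145.  15.] [0.3152 0.272 ]
cover 0.91 [170.  37.] [0.315  0.2743]
cover 0.7 [361. 176.] [0.5204 0.432 ]
cover 0.86 [222.2, 107.5, 60.1, 79.6] ((442.95404052734375, 319.68988037109375), (55.77720260620117, 68.06719207763672), 71.8439712524414)
cover 0.78 [333.5, 145.1, 83.5, 79.5] ((514.3388061523438, 420.2783203125), (75.93937683105469, 74.58171844482422), 71.8400650024414)
cover 0.62 [81.6, 109.8, 86.1, 83.3] ((412.8111267089844, 206.3641357421875), (73.52622985839844, 73.11810302734375), 60.7612419128418)
cover 0.57 [112.7, 0.0, 87.1, 73.4] ((332.3077392578125, 273.1023864746094), (65.62447357177734, 57.318077087402344), 75.60322570800781)
[222.2, 107.5, 60.1, 79.6] [96. 92. 92.]
[333.5, 145.1, 83.5, 79.5] [50. 67. 54.]
[81.6, 109.8, 86.1, 83.3] [ 57. 102.  62.]
[112.7, 0.0, 87.1, 73.4] [36. 63. 39.]
t 13.88 tcp [0.4868 0.3053 0.1722] shift [ 41.8  -0.3 148.2] yaw y 1.255 wz -0.001876453991371152 q6 0.734 tilt [ 0.  0. -1.] F [-0.   0.3  0.8] op 0.999 gf 0.0
```

View pics/w5.png

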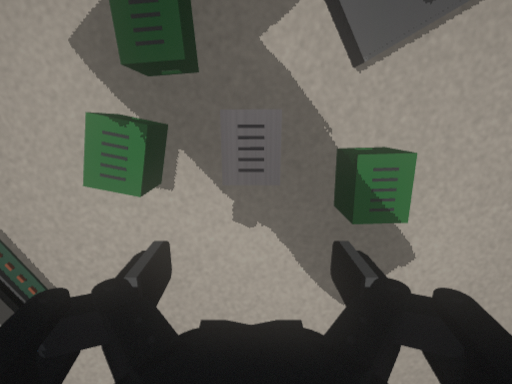

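The metal cover is at (251,147), between the open fingers and aligned with them. The green boxes are well clear.

Request:
{"name": "jog_arm", "arguments": {
  "plan": [23,0.2,0,0,0,0,-1,23,0.2,0,0,0,0,-1,0,0,30,0,0,0,-1,0,0,30,0,0,0,-1,0,0,30,0,0,0,-1,0,0,30,0,0,0,-1,0,0,20,0,0,0,-1,0,0,10,0,0,0,-1,0,0,0,0,0,0,-1,0,0,0,0,0,0,1,0,0,0,0,0,0,1,0,0,0,0,0,0,1,0,0,0,0,0,0,1,0,0,0,0,0,0,1,0,0,0,0,0,0,1]
}}

```text
t: 15.75
tool_pos: [0.4434, 0.3208, 0.023]
tool_rot: [[-0.951, 0.309, 0.001], [0.309, 0.951, 0.001], [-0.001, 0.001, -1.0]]
wrist_force: [-1.9, 0.3, 8.3]
opening: 0.638
gripper_force: 63.0
```

Request:
{"name": "jog_arm", "arguments": {
  "plan": [0,0,-15,0,0,0,1,0,0,-40,0,0,0,1,0,0,-40,0,0,0,1,0,0,-35,0,0,0,1,-25.8,-29.6,0,0,0,0,1,-25.8,-29.6,0,0,0,0,1,-25.8,-29.6,0,0,0,0,1,-25.8,-29.6,0,0,0,0,1,-25.8,-29.6,0,0,0,0,1,-25.8,-29.6,0,0,0,0,1,-25.8,-29.6,0,0,0,0,1,-25.8,-29.6,0,0,0,0,1,-25.8,-29.6,0,0,0,0,1,-25.8,-29.6,0,0,0,0,1,0,0,0,0,0,-0.14,1,0,0,0,0,0,-0.14,1,0,0,0,0,0,-0.14,1,0,0,0,0,0,-0.14,1,0,0,0,0,0,0,1,0,0,0,0,0,0,1]
}}

```text
t: 18.25
tool_pos: [0.5968, -0.0407, 0.1526]
tool_rot: [[-0.971, -0.24, 0.0], [-0.24, 0.971, -0.0], [-0.0, -0.0, -1.0]]
wrist_force: [0.4, 0.6, -0.8]
opening: 0.636
gripper_force: 63.5
```

Run:
```python
from look import *
zt=monitor.get_obs()["tool_pos"][2]-.023+.063
c,im,o=look([("cover_top",zt),("cup",.052),("capacitor",.022)],"w6.png"); rect(c,"cover",zt); rect(c,"gasket",.026); rect(c,"holder",.03)
to([.5293,-.0573,.1],np.deg2rad(104.07))
```

```text
cover_top 0.94 [252. 290.] [ 0.5989 -0.0398]
cup 0.81 [248. 122.] [ 0.5309 -0.0595]
capacitor 0.67 [250. 122.] [ 0.5301 -0.058 ]
cover 0.59 [485.5, 40.8, 25.7, 67.0] ((495.9455871582031, 23.741365432739258), (21.741823196411133, 9.452919006347656), 28.61353874206543)
gasket 0.84 [213.0, 72.2, 75.1, 87.3] ((528.5447387695312, -58.144203186035156), (81.02416229248047, 67.97622680664062), 14.005146026611328)
holder 0.69 [177.7, 6.2, 140.7, 192.2] ((519.2653198242188, -60.43896484375), (168.4793701171875, 123.55570220947266), 13.944998741149902)
t 18.6 tcp [ 0.5968 -0.0407  0.1521] shift [69.5  0.3 52.1] yaw y 1.816 wz -0.00046367893853593856 q6 -0.449 tilt [-0.  0. -1.] F [ 0.9  0.6 -0.8] op 0.639 gf 63.5
```

View pics/w6.png

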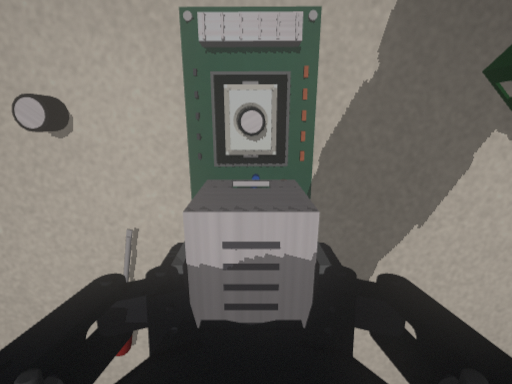

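The cover is held level, with its front top edge at row 210 (cols 188 to 317). The holder is in line ahead, gasket centre at about (251,117).

Run:
```python
from look import *
c=cam("wrist"); o=monitor.get_obs(); R=np.array(o["tool_rot"])
f=lambda p:(R.T@(np.array(p)-o["tool_pos"])*1000).round(1)
z=o["tool_pos"][2]-.023
for px in ((188,211),(317,211),(193,323),(313,323)): print("top",px,f(ray(c,px,z+.063)))
for px in ((209,181),(298,181)): print("rim front",px,f(ray(c,px,z)))
print("gasket",f([.5285,-.0581,.026]),"gasket LR",f(ray(c,(214,160),.026)),f(ray(c,(289,160),.026)),"cap top",f(ray(c,(251,122),.077)))
print("blocktop",f(ray(c,(229,90),.052)),f(ray(c,(273,90),.052)),f(ray(c,(229,150),.052)))
```

```text
top (188, 211) [ 34.3 -25.1 -40. ]
top (317, 211) [ 34.3  26.6 -40. ]
top (193, 323) [-19.3 -26.2 -40. ]
top (313, 323) [-19.4  28.3 -40. ]
rim front (209, 181) [ 33.  -26.1  23. ]
rim front (298, 181) [33.  29.7 23. ]
gasket [ 70.5  -0.3 126.1] gasket LR [ 32.2 -36.4 126.1] [ 32.1  38.3 126.1] cap top [68.6  0.3 75.1]
blocktop [ 94.5 -18.1 100.1] [ 94.4  18.9 100.1] [ 44.6 -19.2 100.1]
```

Request:
{"name": "jog_arm", "arguments": {
  "plan": [20,-0.3,0,0,0,0,1,25,0,0,0,0,0,1,25,0,0,0,0,0,1,0,0,0,0,0,0,1,0,0,25,0,0,0,1,0,0,25,0,0,0,1,0,0,20,0,0,0,1,0,0,6,0,0,0,1,0,0,5,0,0,0,1,0,0,0,0,0,0,1]
}}

```text
t: 19.85
tool_pos: [0.5293, -0.058, 0.0713]
tool_rot: [[-0.97, -0.243, 0.0], [-0.243, 0.97, -0.0], [-0.0, -0.0, -1.0]]
wrist_force: [0.1, 0.9, -0.7]
opening: 0.634
gripper_force: 63.5
```

Request:
{"name": "jog_arm", "arguments": {
  "plan": [0,0,3,0,0,0,1,0,0,2,0,0,0,1,0,0,0,0,0,0,1]
}}

```text
t: 20.23
tool_pos: [0.5289, -0.058, 0.0661]
tool_rot: [[-0.97, -0.243, -0.0], [-0.243, 0.97, 0.0], [0.0, 0.0, -1.0]]
wrist_force: [0.0, -1.1, -1.1]
opening: 0.636
gripper_force: 63.5
```

Rim is at about 43 mm, around the block with no side force. Now I'll press through the catches.

Request:
{"name": "jog_arm", "arguments": {
  "plan": [0,0,2,0,0,0,1,0,0,2,0,0,0,1,0,0,2,0,0,0,1,0,0,2,0,0,0,1,0,0,0,0,0,0,1]
}}

```text
t: 20.85
tool_pos: [0.5288, -0.058, 0.0578]
tool_rot: [[-0.97, -0.243, -0.001], [-0.243, 0.97, 0.0], [0.0, 0.0, -1.0]]
wrist_force: [-0.4, -0.6, -2.0]
opening: 0.637
gripper_force: 63.7
```

Request:
{"name": "jog_arm", "arguments": {
  "plan": [0,0,3,0,0,0,1,0,0,3,0,0,0,1,0,0,3,0,0,0,1,0,0,1,0,0,0,1,0,0,0,0,0,0,1]
}}

```text
t: 21.48
tool_pos: [0.529, -0.058, 0.0482]
tool_rot: [[-0.97, -0.243, 0.0], [-0.243, 0.97, 0.0], [-0.0, 0.0, -1.0]]
wrist_force: [-1.1, 0.4, 2.4]
opening: 0.637
gripper_force: 65.9
```

Request:
{"name": "jog_arm", "arguments": {
  "plan": [0,0,1,0,0,0,1,0,0,1,0,0,0,1,0,0,1,0,0,0,1,0,0,0,0,0,0,1,0,0,0,0,0,0,1]
}}

```text
t: 22.1
tool_pos: [0.5292, -0.058, 0.0454]
tool_rot: [[-0.97, -0.243, 0.001], [-0.243, 0.97, -0.0], [-0.001, -0.0, -1.0]]
wrist_force: [-2.7, 1.7, 7.8]
opening: 0.636
gripper_force: 66.5
```

Request:
{"name": "jog_arm", "arguments": {
  "plan": [0,0,1,0,0,0,1,0,0,0,0,0,0,1,0,0,0,0,0,0,1,0,0,0,0,0,0,1]
}}

```text
t: 22.6
tool_pos: [0.5292, -0.058, 0.0445]
tool_rot: [[-0.97, -0.243, 0.001], [-0.243, 0.97, -0.0], [-0.001, -0.0, -1.0]]
wrist_force: [-3.6, 0.9, 10.3]
opening: 0.637
gripper_force: 66.7
```

Run:
```python
from look import *
c=cam("wrist"); im=viewer.camera("wrist"); s=viewer.camera("side")
save("w7.png",np.hstack([cv2.resize(im[60:380,90:420],(432,420)),cv2.resize(s[130:220,255:325],(327,420),interpolation=cv2.INTER_CUBIC)]))
for i in range(4):
    viewer.camera("side"); o=monitor.get_obs(); print(np.round(o["wrist_force"],1),np.round(o["moment"],2),np.round(o["tool_pos"],4),round(o["opening"],3))
```

```text
[-3.8  1.9 10.6] [ 0.36  0.76 -0.02] [ 0.5292 -0.058   0.0445] 0.636
[-3.7  0.8  9.8] [ 0.29  0.8  -0.04] [ 0.5291 -0.058   0.0445] 0.635
[-2.9  1.   9.6] [0.32 0.76 0.04] [ 0.5291 -0.058   0.0445] 0.636
[-4.3  1.1 10.4] [ 0.29  0.78 -0.01] [ 0.5292 -0.058   0.0445] 0.635
```

View pics/w7.png

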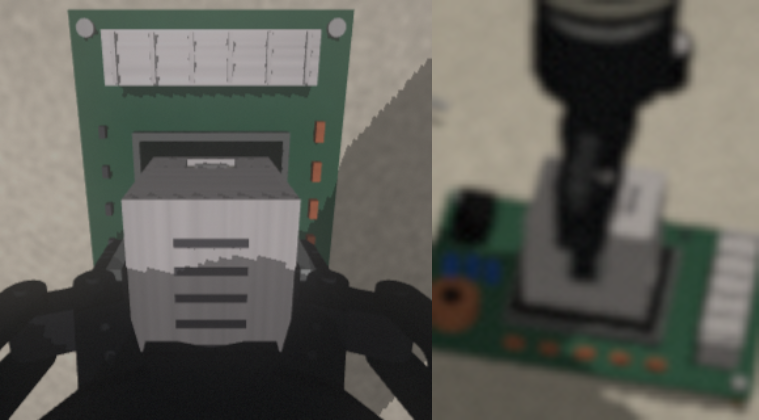

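The cover sits level on the seal and the catch shows in the window, at (210,162) in the left half of the picture. The press is steady at about 10 N, so I'm handing in.

```bash
python3 -c "
from h import *
print(workorder.sign_off())"
```

```text
the job is handed in; nothing more can be done
None
```

The slim capacitor stands at the bottom of the cup and the metal cover is snapped home on its seal. I handed the job in with the gripper still pressing at about 10 N; sign-off returned no verdict.

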